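# Prop the spring bolt and draw the sample tray out

### The arm

A 6-joint arm with a two-finger parallel gripper is mounted at the origin on the work surface. World frame = base frame: x ahead of the robot, y to its left, z up, the work surface at z = 0. Lengths are in m, angles in rad, forces in N, time in s.
With the tool pointing down it reaches from about 0.3 to 0.875 m from the base axis. Payload 4.2 kg.
Tool frame: the origin (TCP) lies at the very end of the fingers, on their centre line; the grasp point (between the pads) lies env.grip_depth behind it (env.grip_depth is the distance from the TCP to the grasp point, in m); z points along the fingers, y is the line along which they close (so a half turn about z gives the same grasp; the last joint's range is limited). The gripper opens to 85 mm and grips with 20 to 120 N. Pads are 22 mm wide; open, the fingers measure 114 mm over their backs; the gripper's body (76 mm by 85 mm) begins 54 mm behind the grasp point. The pads swing forward as they close: fully open they stand 13 mm farther back than shut.
Start: joints at [1.305, 0.32, 1.565, -0, 1.257, -0.02], TCP at [0.14, 0.558, 0.231] pointing down, gripper open.
Joint ranges: [-3.11, 3.11], [-0.84, 2.01], [0.21, 2.61], [-1.34, 4.49], [0.05, 2.63], [-2.56, 2.56]. Speed limits (rad/s): [2.57, 2.57, 3.14, 3.14, 3.14, 3.14].

### API

Orientations are given as a 3x3 rotation matrix whose columns are the frame's x, y, z axes.
In Python, from cell import env gives the robot as it stands. The module is installed in compiled form; this text tells all that it offers.
- The arm moves only by the tool jog_arm, never from a script. Its argument "deltas" is a list that holds one entry, the list of rows, each a list of 6 numbers: the shift along the world's x, y, z in m, then the turn, a rotation vector about the world's x, y, z in degrees. In form: [[[dx, dy, dz, rx, ry, rz], ...]]. A call has 1 to 12 rows; each row shifts and turns the commanded pose from where the row before left it; what a row does not reach is not made up. A row lasts 1/12 s, in which the tool goes at most 41.7 mm and 7.16 degrees, less where a joint would pass 70% of its speed; a pose out of reach is approached as far as the arm can. A call with a gripper value outside its range is refused whole. "jaw" is the finger opening in m, from 0 to 0.0854, set as the call begins (left out, the last holds). The fingers move at their own pace and stop on an object; "squeeze" is the grip in N (left out, the last holds). Time passes only in rows, so rows that do not move let the fingers close. It gives the time, the measured TCP pose, the force, the opening and the grip force at its end, in the units of the state.
- env.get_obs(): the state, without advancing time (a new reading comes with each control period).
- env.camera(name): name is "scene" or "top" or "wrist"; returns a dict with "pixels" (384x512x3 uint8, red, green, blue), "fx", "fy", "cx", "cy" (pixels), "rvec" (rotation vector, rad) and "tvec" (3), from world to camera coordinates, as OpenCV has them. Camera axes: x right, y down, z forward; pixel columns grow to the right and rows downward; lengths in m; the calibration is good to about 2 mm. A picture is of the moment at which its call begins. There is no depth.
- env.job_done(): hands the job in; it is judged then, once.
The state is a dict: "time_s": time; "joint_positions": joint angles; "joint_velocities": joint speeds; "tau": joint torques, N m; "tcp_pos": TCP position; "eef_rot": TCP orientation; "force": force on the tool from outside, world axes, zero at the start; "torque": the same for the moment, N m; "opening": finger opening in m; "grip_force": force on a finger pad.
Only numpy, scipy, OpenCV 4.12 (cv2) and the standard library are available. Lean on these libraries where they do the work, as an engineer would, in place of code of your own. Each camera call takes 0.05 s, during which the arm holds its last target. There are 200 camera calls.

### The job

The sample drawer is held shut by a spring bolt that nobody can hold back while pulling. Push the wedge into the gap of the bolt so that it props the bolt open and let go of it, then hook the standing tray puller into the hole of the tray's lip and pull the tray all the way out with it. Leave the wedge in place and the puller let go, standing upright on the bench, in the hole or out of it, and leave the bottle, jar and tip box where they are.

Things in the scene. Friction and masses are not known exactly. Their poses are not given: they have to be found in the camera images.
- dock: White sample drawer module, fixed, yaw within 0.3: housing x -75..80, y -68..68, 66 high (mm, its own frame, as in all entries that say dock frame). Origin on the bench under its middle. The tray comes out of its front, along its own -x. The bolt unit is at the front on its +y side: base plate x -150..-30, y 68..196, spring cup at y 180..194, 36 high
- gap_mouth (a point): Front end of the gap between the bolt unit's two jaws, midway between them with the bolt shut, at deck level: dock frame (-110, 99, 24), axes as the dock. The wedge slides in here along +x, on the aluminium deck (top z 24, x -150..-30, y 92..130), which is open to the front. The gap is 14 wide when shut, open above
- fixed_jaw (a point): Foot of the fixed steel jaw at its front corner: dock frame (-104, 92, 24), axes as the dock. The jaw's upright face looks to +y and runs x -110..-50, z 24..41; front corner rounded, radius 6
- bolt_jaw (a point): On the bolt's dark steel jaw, front corner of its inner face, moving with the bolt: dock frame (-104, 106, 33) when shut, axes as the dock. The face looks to -y at the fixed jaw, x -110..-60, z 26..41; front corner rounded, radius 6
- latch (a joint): Sprung bolt, m: 0 shut, grows as its jaw is pushed along the dock's +y, end stop 0.020. Spring 3 N when shut, 6 N at 0.015; it springs back when let go. Its dark bar (z 12..19.5) lies across the edge of the tray's front panel, overlapping it by 8 mm: the tray is free only above 0.008, with a margin above 0.0095
- wedge: Loose grey plastic wedge, 80 g, lying on the bench, yaw within 0.7. Origin: underside, mid-length. x -50 (thick end) to 50 (thin end), 18 high. Flat side at y -13; other side at y 13 (26 thick) for x -50..0, then slopes to y -5 (8 thick) at x 50. Goes in thin end first, flat side to the fixed jaw, with 8 to 12 N. Home at about (-89, 105, 24) in the dock frame, bolt at 0.012; it stays by itself
- wedge_grip (a point): Middle of the wedge's upright grip: wedge frame (-38, 0, 34), axes as the wedge. The grip is a block on top of the thick end, x -50..-26 (24), y -10..10 (20 wide), z 18..50
- puller: Loose steel tray puller, 150 g, standing by itself on prong and foot, yaw within 0.7. Origin on the bench under mid-bar. Bar x -52..52, 12 wide (y), z 34..48. Round prong, 9 diameter, down from x 45, z 0..34, last 5 tapered. Foot plate x -49..-41, 52 wide (y), z 0..34. Held level, the prong goes down into the tray's hole, the foot staying out in front of the tray (puller's x along the dock's x)
- puller_tip (a point): Lower end of the puller's prong, on its axis: puller frame (45, 0, 0), axes as the puller
- tray (a joint): How far the tray has slid out, m: 0 shut, 0.10 fully out (end stop); it moves along the dock's -x, about 2 N to pull. Held by the bolt, with 3 mm of play, unless that is propped open
- tray_hole (a point): Centre of the 18 mm diameter through hole in the tray's lip, at the lip's top face, moving with the tray; axes as the dock; (-93, 0, 8) in the dock frame when shut. Lip: grey plate, z 4..8 above the bench, 116 wide, reaching 34 in front of the tray's front panel (top z 32); hole centre 18 in front of the panel. The prong reaches through it to the bench
- bottle: Bystander: amber bottle, 60 diameter, 130 high; origin under its middle
- jar: Bystander: clear specimen jar, 64 diameter, 65 high; origin under its middle
- tipbox: Bystander: grey box with clear lid, 120 x 82 x 74; origin under its middle
Things that resemble listed ones, but are neither listed nor needed, are in the scene too. There is more than one size of the wedge; the one meant has the size given above. Leave any yellow look-alike of the puller alone.

How it is judged:
By the outcome, as a careful person would: the job done as asked, in the order asked, and still so for the second after the job is handed in, with the robot touching nothing.
It also fails if it takes over 67 s, if anything falls off the work surface, if the arm or the gripper's body presses on something with over 40 N, if the wrist force passes 120 N, or if a joint passes its speed limit or range.

## Working session

There is one attempt and no reset: what is moved stays moved. The work goes in short steps, Python scripts to look and compute and a tool call to move; the robot and the scene stay as the last step left them, time stands still between calls to the robot, and variables do not carry over. Pictures are saved under pics/ and viewed, at most 10 in all, crops included, and the job is handed in when it is done.

Besides the shell and the picture viewer there is one more tool, called after ">>>" as a command line: name --argument value ..., lists and objects as JSON in quotes. jog_arm: Moves the arm, as the interface text tells. Its arguments: {"type":"object","properties":{"deltas":{"type":"array","items":{"type":"array","items":{"type":"array","items":{"type":"number"}}}},"jaw":{"type":"number"},"squeeze":{"type":"number"}},"required":["deltas"]}

```bash
mkdir -p pics; cat > h.py <<'E'
import numpy as np, cv2
from cell import env
def grab(n):
    c=env.camera(n); c['R']=cv2.Rodrigues(np.array(c['rvec'],float))[0]; c['t']=np.array(c['tvec'],float).ravel(); return c
def ray(c,u,v,z):
    C=-c['R'].T@c['t']; d=c['R'].T@np.array([(u-c['cx'])/c['fx'],(v-c['cy'])/c['fy'],1.]); return C+d*(z-C[2])/d[2]
def proj(c,P):
    q=np.atleast_2d(P)@c['R'].T+c['t']; return np.c_[q[:,0]/q[:,2]*c['fx']+c['cx'],q[:,1]/q[:,2]*c['fy']+c['cy']]
def save(c,f,box=None,s=1):
    p=c['pixels'][:,:,::-1]
    if box: p=p[box[1]:box[3],box[0]:box[2]]
    cv2.imwrite('pics/'+f,cv2.resize(p,None,fx=s,fy=s,interpolation=cv2.INTER_CUBIC))
E
python3 - <<'E'
from h import *
import pickle
for n in ('top','scene'):
    c=grab(n); save(c,n+'0.png',s=1.5); pickle.dump(c,open(n+'.pkl','wb')); print(n,-c['R'].T@c['t'],c['R'],c['fx'])
o=env.get_obs(); print(o['tcp_pos'],o['eef_rot'],env.grip_depth,o['opening'],o['time_s'])
E
```

```text
top [ 0.39193036 -0.02932326  1.28309295] [[-0.02554134 -0.99963785 -0.00847369]
 [-0.98532784  0.02660477 -0.16858601]
 [ 0.16875039  0.00404345 -0.98565052]] 410.94641536867147
scene [0.98725225 0.45715929 0.77599246] [[-0.79432936  0.6071815   0.01927434]
 [ 0.45148828  0.61128118 -0.64999512]
 [-0.40644705 -0.50760807 -0.75969391]] 346.8214398441156
[0.13980333 0.5573379  0.23057264] [[-9.69944140e-01  2.43327336e-01 -4.16076151e-04]
 [ 2.43327688e-01  9.69943012e-01 -1.47975655e-03]
 [ 4.35049348e-05 -1.53652404e-03 -9.99998819e-01]] 0.0187 0.08535728650821146 0.1
```

View pics/top0.png

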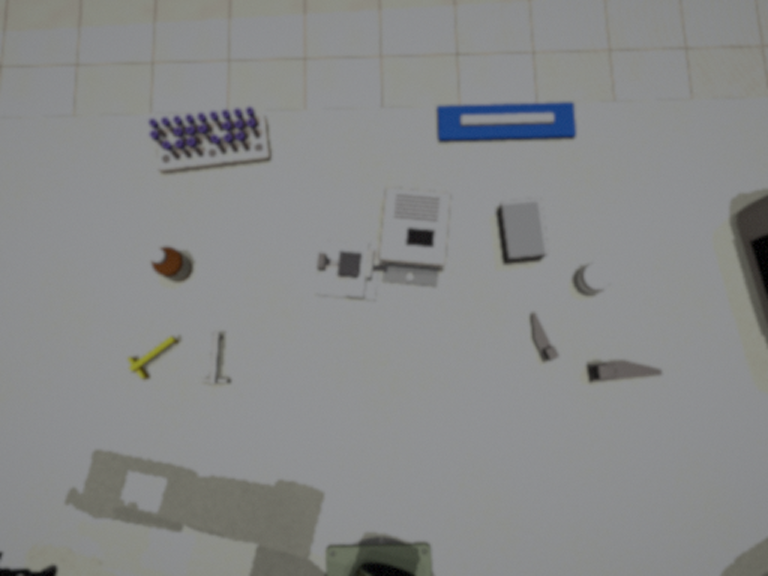

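View pics/scene0.png

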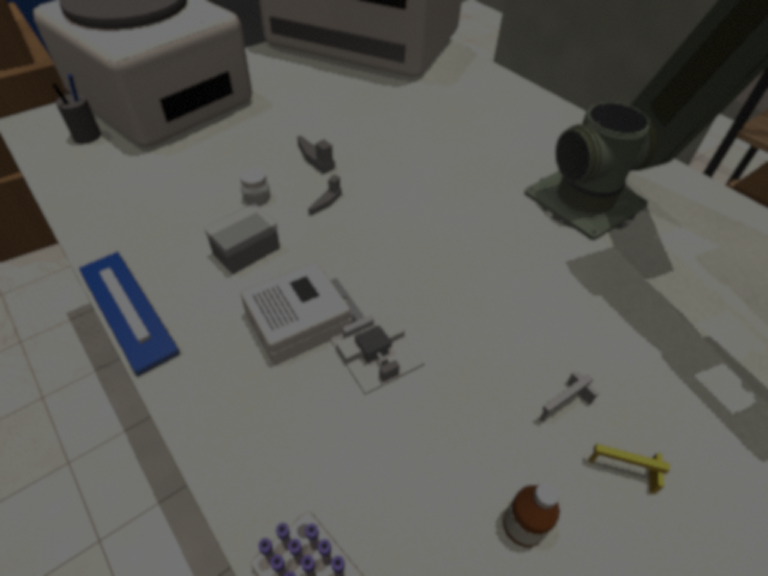

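The top view shows two wedges: a short one at (540,337) and a long one at (625,371), in displayed px. The short one is about 100 mm long, so it fits the description. It also shows two pullers, steel at (219,358) and yellow at (155,355); steel is the one meant. The dock is at (415,225) with its bolt unit at (347,270). I'll confirm the choice in an enlarged crop and measure.

```bash
python3 - <<'E'
from h import *
import pickle
c=pickle.load(open('top.pkl','rb')); p=c['pixels'][:,:,::-1]
f=lambda b:cv2.resize(p[b[1]:b[3],b[0]:b[2]],(400,300),interpolation=cv2.INTER_CUBIC)
im=np.vstack([np.hstack([f((340,200,448,281)),f((205,115,313,196))]),np.hstack([f((80,205,188,286)),f((205,150,285,210))])])
cv2.imwrite('pics/comp.png',np.clip(im.astype(float)*1.5,0,255).astype('uint8'))
g=cv2.cvtColor(np.ascontiguousarray(p),cv2.COLOR_BGR2GRAY)
print('bench',g[300,250],g[240,380])
def blobs(box,th,z):
    m=(g[box[1]:box[3],box[0]:box[2]]<th).astype('uint8')
    for k in cv2.findContours(m,cv2.RETR_EXTERNAL,cv2.CHAIN_APPROX_NONE)[0]:
        if cv2.contourArea(k)<40: continue
        k=k+np.array(box[:2]); r=cv2.minAreaRect(k.astype(np.float32)); B=cv2.boxPoints(r)
        P=np.array([ray(c,*b,z)[:2] for b in B]); print(r,'\n',P.round(3).tolist(), np.linalg.norm(np.diff(P,axis=0),axis=1).round(3))
for th in (100,115): blobs((340,200,448,265),th,0.01)
for th in (100,): blobs((125,210,165,265),th,0.04)
E
```

```text
bench 145 145
((414.7977294921875, 245.34170532226562), (12.153860092163086, 47.40489959716797), 83.04703521728516) 
 [[0.443, -0.434], [0.457, -0.579], [0.42, -0.58], [0.407, -0.435]] [0.146 0.037 0.146]
((358.6490173339844, 225.26361083984375), (31.151010513305664, 9.424789428710938), 60.524105072021484) 
 [[0.534, -0.306], [0.547, -0.332], [0.462, -0.373], [0.449, -0.347]] [0.03  0.095 0.029]
((415.37835693359375, 246.17478942871094), (13.170762062072754, 49.02450180053711), 86.18592071533203) 
 [[0.446, -0.434], [0.452, -0.585], [0.412, -0.583], [0.406, -0.433]] [0.151 0.04  0.15 ]
((359.4000244140625, 224.8000030517578), (33.093807220458984, 10.733125686645508), 63.43495178222656) 
 [[0.539, -0.307], [0.553, -0.338], [0.46, -0.377], [0.446, -0.346]] [0.034 0.101 0.034]
```

View pics/comp.png

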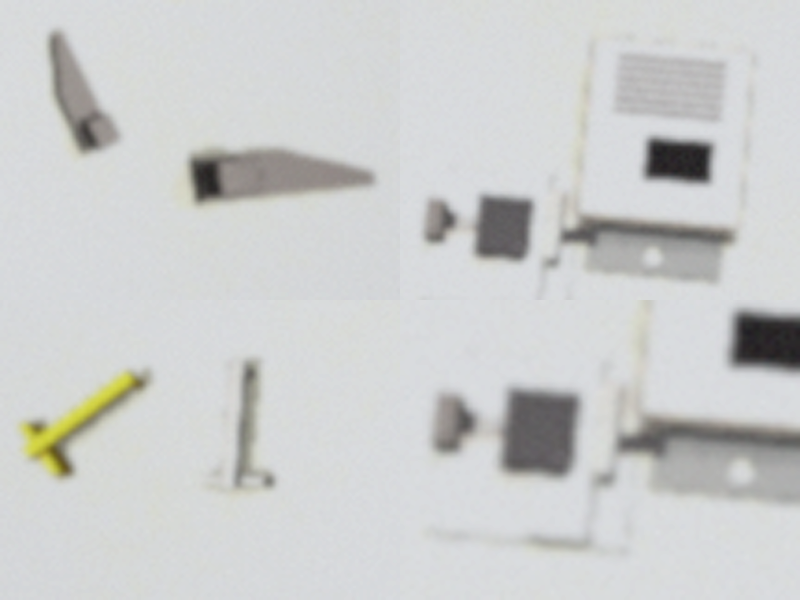

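Confirmed: the upper-left wedge is about 100 mm long, with its slope on its +y side, so it is the right one; the other is about 146 mm. The steel puller is at crop px (240,425) and the tray hole at (653,256).

```bash
python3 - <<'E'
from h import *
import pickle
c=pickle.load(open('top.pkl','rb'))
for n,u,v,z in (('pull foot',144.8,258-2,.045),('pull tip',147,222,.045),('hole',273.3,184.1,.008),('wthick',365,237,.03),('wthin',355,209,.02),('lipL',205+186*.27,115+272*.27,.008),('lipR',205+319*.27,115+283*.27,.008),('roofFL',205+185*.27,115+216*.27,.066),('roofFR',205+336*.27,115+228*.27,.066)):
    print(n,ray(c,u,v,z).round(3))
w=grab('wrist'); o=env.get_obs(); Rt=np.array(o['eef_rot']); C=-w['R'].T@w['t']
print('cam in tool',Rt.T@(C-o['tcp_pos']),'cam axes in tool',(w['R']@Rt).round(2),w['fx'])
E
```

```text
pull foot [0.42  0.312 0.045]
pull tip [0.521 0.307 0.045]
hole [ 0.635 -0.08   0.008]
wthick [ 0.46  -0.352  0.03 ]
wthin [ 0.547 -0.329  0.02 ]
lipL [ 0.622 -0.023  0.008]
lipR [ 0.61  -0.135  0.008]
roofFL [ 0.658 -0.023  0.066]
roofFR [ 0.645 -0.146  0.066]
cam in tool [ 0.06575792 -0.00067406 -0.14316362] cam axes in tool [[-0.    1.    0.  ]
 [-0.96  0.   -0.26]
 [-0.26 -0.    0.96]] 341.15839796215255
```

>>> jog_arm --deltas '[[[0.03,-0.02,0.01,0,0,0],[0.03,-0.02,0.01,0,0,0],[0.03,-0.02,0.01,0,0,0],[0.03,-0.02,0.01,0,0,0],[0.03,-0.02,0.01,0,0,0],[0.03,-0.02,0.01,0,0,0],[0.03,-0.02,0.01,0,0,0],[0.03,-0.02,0,0,0,0],[0,-0.02,0,0,0,0],[0,0,0,0,0,0]]]'

```text
time_s: 0.98
tcp_pos: [0.3811, 0.3744, 0.3012]
eef_rot: [[-0.969, 0.248, -0.001], [0.248, 0.969, -0.002], [-0.0, -0.002, -1.0]]
force: [-0.9, -1.2, 0.2]
opening: 0.0854
grip_force: 0.0
```

```bash
python3 - <<'E'
from h import *
import pickle
w=grab('wrist'); pickle.dump(w,open('w1.pkl','wb')); save(w,'w1.png',s=1.0)
E
```

>>> jog_arm --deltas '[[[0.012,-0.036,0,0,0,0],[0.012,-0.036,0,0,0,0],[0.012,-0.036,0,0,0,0],[0.012,-0.036,0,0,0,0],[0.012,-0.036,0,0,0,0],[0.012,-0.036,0,0,0,0],[0.012,-0.036,0,0,0,0],[0.012,-0.036,0,0,0,0],[0.012,-0.036,0,0,0,0],[0.012,-0.036,0,0,0,0],[0.012,-0.036,0,0,0,0],[0,0,0,0,0,0]]]'

```text
time_s: 2.03
tcp_pos: [0.5139, -0.0225, 0.3008]
eef_rot: [[-0.969, 0.248, 0.001], [0.248, 0.969, -0.003], [-0.002, -0.002, -1.0]]
force: [0.3, -0.2, 0.5]
opening: 0.0854
grip_force: 0.0
```

```bash
python3 - <<'E'
from h import *
import pickle
w=grab('wrist'); pickle.dump(w,open('w2.pkl','wb'))
a=pickle.load(open('w1.pkl','rb'))
b=lambda w,x0,y0,x1,y1:cv2.resize(w['pixels'][y0:y1,x0:x1,::-1],(400,600))
# w2 whole 
print(proj(w,[[.635,-.08,.008],[.62,-.02,.008],[.6,.05,.03]]),proj(a,[[.42,.312,.045],[.521,.307,.045]]))
save(w,'w2.png',s=1.5)
E
```

```text
[[233.85068069 246.87212545]
 [273.49021903 227.02217316]
 [324.48917601 206.25083612]] [[210.80011528 200.50067889]
 [228.71940809 273.69781356]]
```

View pics/w2.png

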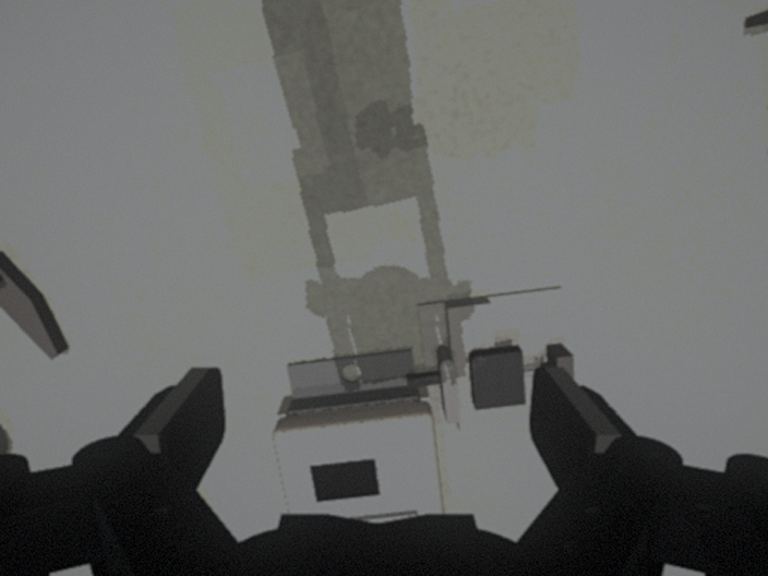

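View pics/w1.png

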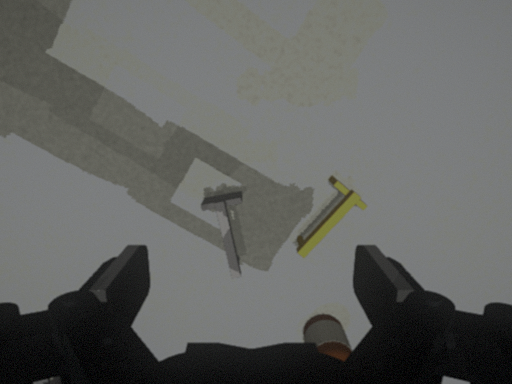

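w1 shows the puller, with its foot at (222,201) and its bar running to (237,275). w2 shows the dock: hole at (234.7,248.7), lip corners at (192,244) and (274,232.7), unscaled px. The long dark wedge is outside w2, to the left.

```bash
python3 - <<'E'
from h import *
import pickle
w=pickle.load(open('w2.pkl','rb'));a=pickle.load(open('w1.pkl','rb'))
g=cv2.cvtColor(w['pixels'],cv2.COLOR_RGB2GRAY)
R=lambda c,u,v,z:ray(c,u,v,z)[:2]
h=R(w,234.7,248.7,.008);l=R(w,192,244,.008);r=R(w,274,232.7,.008)
print('hole',h,'lip',l,r,np.linalg.norm(l-r))
d=r-l; print('yaw lip',np.degrees(np.arctan2(-d[0],d[1])), 'mid',(l+r)/2)
p1,p2=R(w,417/1.5,303/1.5,.002),R(w,560/1.5,287/1.5,.002);d=p2-p1;print('plate',p1,p2,np.degrees(np.arctan2(-d[0],d[1])),np.linalg.norm(d))
p1,p2=R(w,312/1.5,467/1.5,.066),R(w,375/1.5,459/1.5,.066);d=p2-p1;print('disp',p1,p2,np.degrees(np.arctan2(-d[0],d[1])))
y=np.radians(6.5);
for y in (5,6,7):
  y=np.radians(y);Rz=np.array([[np.cos(y),-np.sin(y)],[np.sin(y),np.cos(y)]]);o=h-Rz@[-.093,0]
  q=lambda x,yy,z:proj(w,np.r_[o+Rz@[x,yy],z])[0]*1.5
  print(np.degrees(y),o,'lipL',q(-.109,-.058,.008),'R',q(-.109,.058,.008),'plate',q(-.15,.068,.0),q(-.15,.196,.0),'jaw fixed top',q(-.11,.092,.041),q(-.05,.092,.041),'boltjaw',q(-.11,.106,.041),q(-.06,.106,.041))
print('puller foot ends z.. ',R(a,203,208,0.),R(a,242,198,0.),R(a,203,203,.034),R(a,242,193,.034),'bar',R(a,226,203,.048),R(a,236,268,.048),'tip',R(a,237,275,.0))
# wide contour of wedge in top done
cv2.imwrite('pics/c1.png',np.hstack([cv2.resize(np.clip(a['pixels'][175:295,180:260,::-1]*1.6,0,255).astype('uint8'),(400,600),interpolation=2),cv2.resize(np.clip(w['pixels'][180:300,270:350,::-1]*1.6,0,255).astype('uint8'),(400,600),interpolation=2)]))
E
```

```text
hole [ 0.63794632 -0.07957487] lip [ 0.6165749  -0.13498249] [ 0.62823775 -0.0212389 ] 0.11433995141043632
yaw lip -5.854438373627034 mid [ 0.62240632 -0.07811069]
plate [ 0.58870977 -0.0059309 ] [0.60570192 0.12125384] -7.609776159301749 0.12831481429584288
disp [ 0.68801959 -0.12522669] [ 0.69364598 -0.07157164] -5.986282563752649
5.0 [ 0.73059243 -0.07146939] lipL [287.41807148 377.05312903] R [406.03652364 338.29365536] plate [401.6725673  291.33090484] [539.88253661 244.91963578] jaw fixed top [446.17787198 338.73941927] [466.75491222 400.00440527] boltjaw [462.18378499 333.54960876] [479.02554453 385.18596147]
6.000000000000001 [ 0.73043686 -0.06985372] lipL [287.55743769 378.0894729 ] R [405.38202264 337.40526174] plate [400.19638193 290.49671774] [537.76450922 241.67477238] jaw fixed top [445.2540256  337.15914094] [467.03524388 398.15779206] boltjaw [461.18371376 331.70078123] [479.04409268 383.12568732]
7.0 [ 0.73025311 -0.06824102] lipL [287.71621097 379.12308132] R [404.71030593 336.5270961 ] plate [398.70373036 289.68694401] [535.57872151 238.46085816] jaw fixed top [444.29872102 335.59249626] [467.28067813 396.30456582] boltjaw [460.14664817 329.86636524] [479.02320562 381.06248038]
puller foot ends z..  [0.43921911 0.28985059] [0.43862353 0.34517292] [0.42355676 0.29941628] [0.423062   0.35028646] bar [0.42683404 0.32960982] [0.51395909 0.31881677] tip [0.54890952 0.30865834]
```

View pics/c1.png

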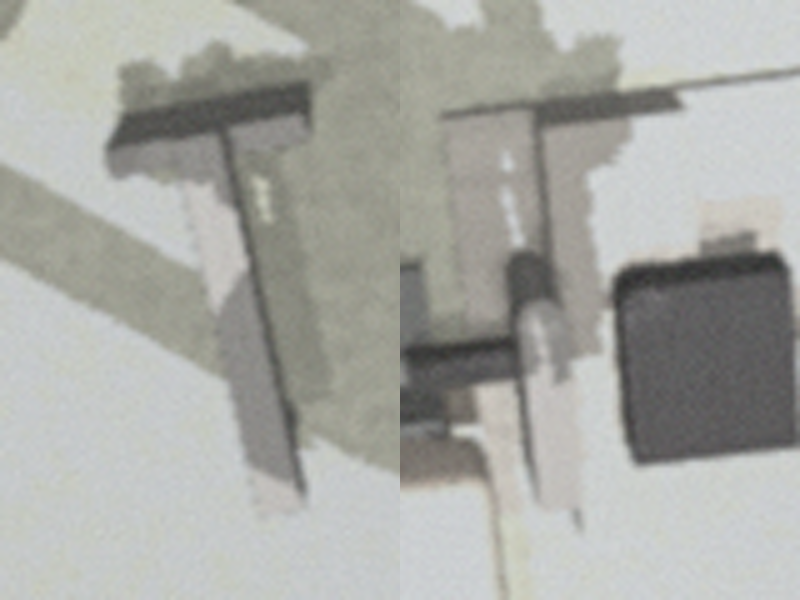

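>>> jog_arm --deltas '[[[-0.01,-0.032,-0.005,0,0,6],[-0.01,-0.032,-0.005,0,0,6],[-0.01,-0.032,-0.005,0,0,6],[-0.01,-0.032,-0.005,0,0,6],[-0.01,-0.032,-0.005,0,0,6],[-0.01,-0.032,-0.005,0,0,6],[-0.01,-0.032,-0.005,0,0,0],[-0.01,-0.032,-0.005,0,0,0],[0,-0.032,-0.005,0,0,0],[0,-0.032,-0.005,0,0,0],[0,0,0,0,0,0]]]'

```text
time_s: 3.0
tcp_pos: [0.444, -0.325, 0.2493]
eef_rot: [[-0.938, -0.346, -0.014], [-0.346, 0.938, -0.02], [0.02, -0.013, -1.0]]
force: [0.5, -0.1, -0.6]
opening: 0.0853
grip_force: 0.0
```

```bash
python3 - <<'E'
from h import *
import pickle
w=pickle.load(open('w2.pkl','rb'))
h=ray(w,234.7,248.7,.008)[:2]
for y in (-6,-6.5,-7):
  y=np.radians(y);Rz=np.array([[np.cos(y),-np.sin(y)],[np.sin(y),np.cos(y)]]);o=h-Rz@[-.093,0]
  q=lambda x,yy,z:(proj(w,np.r_[o+Rz@[x,yy],z])[0]*1.5).round(1)
  print(np.degrees(y),o,'lip',q(-.109,-.058,.008),q(-.109,.058,.008),'plate',q(-.15,.068,.0),q(-.15,.196,.0),'deck',q(-.15,.092,.024),q(-.15,.130,.024),'fixed top',q(-.11,.092,.041),q(-.05,.092,.041),'bolt',q(-.11,.106,.041),q(-.06,.106,.041))
c=grab('wrist'); pickle.dump(c,open('w3.pkl','wb'))
u=proj(c,[[.46,-.352,.05],[.547,-.329,0],[.5,-.34,0]]);print(u)
x,yy=u[2].astype(int); b=[max(0,x-60),max(0,yy-60),x+60,yy+60]; b[2]=min(512,b[2]);b[3]=min(384,b[3]);print(b)
cv2.imwrite('pics/w3.png',np.clip(cv2.resize(c['pixels'][b[1]:b[3],b[0]:b[2],::-1],None,fx=5,fy=5,interpolation=2)*1.6,0,255).astype('uint8'))
E
```

```text
-6.000000000000001 [ 0.73043686 -0.08929602] lip [287.2 365.6] [412.1 348.7] plate [416.7 302. ] [558.6 282.3] deck [446.5 306.2] [490.7 300.1] fixed top [454.2 356.9] [461.4 419.7] bolt [470.7 354.6] [476.3 407.5]
-6.5 [ 0.7303485  -0.09010277] lip [287.2 365. ] [412.3 349.1] plate [417.3 302.6] [559.3 284. ] deck [447.1 307.1] [491.4 301.3] fixed top [454.5 357.7] [461.1 420.6] bolt [471.  355.6] [476.  408.5]
-7.0 [ 0.73025311 -0.09090872] lip [287.3 364.5] [412.5 349.6] plate [417.9 303.1] [559.9 285.8] deck [447.8 307.9] [492.  302.5] fixed top [454.7 358.6] [460.7 421.5] bolt [471.2 356.6] [475.8 409.5]
[[224.89906299 176.29392462]
 [222.93401092 239.53603878]
 [227.08632698 202.18419967]]
[np.int64(167), np.int64(142), np.int64(287), np.int64(262)]
```

View pics/w3.png

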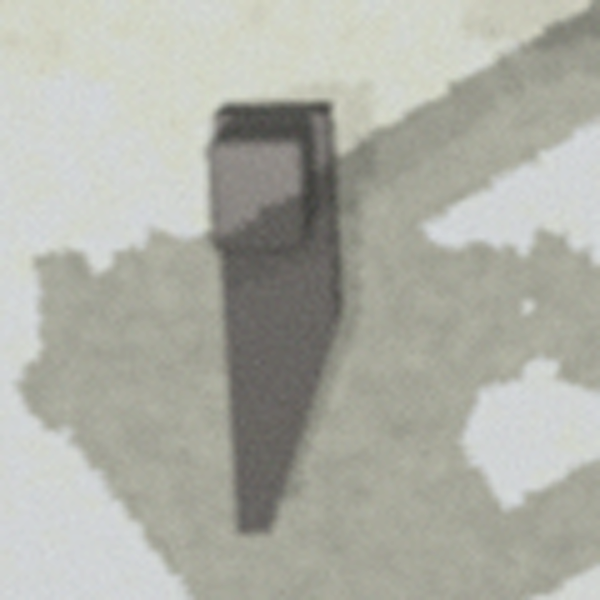

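The crop shows the wedge with its grip top at px corners (212,140) to (302,246). The thin end is at (240..272,531) and the flat side is the left edge.

```bash
python3 - <<'E'
from h import *
import pickle
c=pickle.load(open('w3.pkl','rb'))
q=lambda u,v,z:ray(c,167+u/5,142+v/5,z)[:2]
g=[q(212,141,.05),q(302,141,.05),q(303,246,.05),q(215,246,.05)];G=np.mean(g,axis=0)
print('grip',G,np.array(g)); 
t=[q(238,531,.018),q(270,531,.018)]; f0=q(224,250,.018)
d=t[0]-f0;print('flat yaw',np.degrees(np.arctan2(d[1],d[0])))
d=g[2]-g[1]+g[3]-g[0];print('grip yaw',np.degrees(np.arctan2(d[1],d[0])))
d=t[0]-G;print('len',np.linalg.norm(d),'yaw from grip->tip corner', np.degrees(np.arctan2(d[1],d[0]))+np.degrees(np.arcsin(.013/.0889)),t)
s=q(340,305,.018);print('shoulder',s)
o=env.get_obs();print(o['tcp_pos'],o['eef_rot'][:,1])
E
```

```text
grip [ 0.46672639 -0.35655047] [[ 0.45953873 -0.3689875 ]
 [ 0.45310292 -0.35168667]
 [ 0.47392914 -0.34417806]
 [ 0.48033475 -0.36134965]]
flat yaw 21.42336182667179
grip yaw 19.996602204322006
len 0.08922275210833921 yaw from grip->tip corner 22.085574945465922 [array([ 0.55341916, -0.33545398]), array([ 0.55074258, -0.32833603])]
shoulder [ 0.49245027 -0.33145226]
[ 0.44357655 -0.32306724  0.24976856] [-0.34756911  0.93758495 -0.01140931]
```

>>> jog_arm --deltas '[[[0.0115,-0.0165,-0.02,0,0,1],[0.0115,-0.017,-0.03,0,0,0],[0,0,-0.035,0,0,0],[0,0,-0.035,0,0,0],[0,0,-0.035,0,0,0],[0,0,-0.03,0,0,0],[0,0,-0.02,0,0,0],[0,0,-0.0125,0,0,0],[0,0,-0.01,0,0,0],[0,0,0,0,0,0],[0,0,0,0,0,0]]]' --jaw 0.05 --squeeze 40

```text
time_s: 3.97
tcp_pos: [0.4709, -0.3494, 0.0234]
eef_rot: [[-0.935, -0.353, -0.02], [-0.352, 0.935, -0.029], [0.029, -0.02, -0.999]]
force: [1.1, -0.3, -0.0]
opening: 0.0498
grip_force: 0.0
```

>>> jog_arm --deltas '[[[0,0,0,0,0,0],[0,0,0,0,0,0],[0,0,0,0,0,0],[0,0,0,0,0,0],[0,0,0,0,0,0],[0,0,0,0,0,0]]]' --jaw 0.0 --squeeze 60

```text
time_s: 4.47
tcp_pos: [0.471, -0.3509, 0.0245]
eef_rot: [[-0.936, -0.351, -0.018], [-0.35, 0.936, -0.03], [0.027, -0.022, -0.999]]
force: [0.0, 0.6, 6.7]
opening: 0.0189
grip_force: 58.7
```

>>> jog_arm --deltas '[[[0,0,0,0,0,0],[0,0,0,0,0,0],[-0.001,-0.001,0.001,0.8,-0.5,0],[-0.001,-0.001,0,0.9,-0.5,0],[-0.001,-0.001,0,0,0,0],[-0.001,-0.001,0,0,0,0],[0,0,0,0,0,0]]]' --jaw 0.04

```text
time_s: 5.05
tcp_pos: [0.4693, -0.35, 0.0237]
eef_rot: [[-0.94, -0.342, -0.011], [-0.342, 0.94, -0.011], [0.014, -0.006, -1.0]]
force: [0.3, 1.0, -0.2]
opening: 0.04
grip_force: 0.0
```

```bash
python3 - <<'E'
from h import *
import pickle
c=grab('wrist');o=env.get_obs();print(o['tcp_pos'],o['eef_rot'],o['force'])
g=proj(c,[[.4667,-.3566,.05]]);print(g)
m=(c['pixels'].sum(2)).astype(int)
x,y=g[0].astype(int)
cv2.imwrite('pics/w4.png',np.clip(cv2.resize(c['pixels'][max(0,y-90):y+90,max(0,x-100):x+100,::-1],None,fx=3,fy=3,interpolation=2)*1.6,0,255).astype('uint8'))
E
```

```text
[ 0.46941007 -0.34988746  0.0236591 ] [[-0.93954419 -0.34224109 -0.01130264]
 [-0.34212995  0.93959191 -0.01068367]
 [ 0.01427626 -0.00617081 -0.99987905]] [-0.20601533 -0.44467076 -1.05814186]
[[239.33255089 267.42901299]]
```

View pics/w4.png

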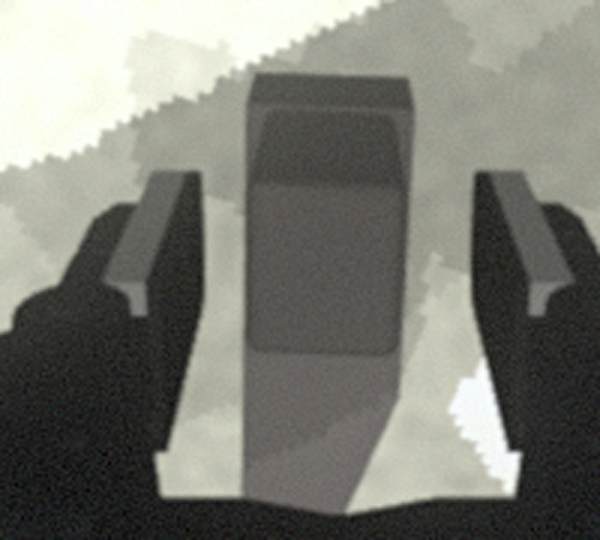

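The grip block sits between the pads, top face at crop (250..402,183..352), well aligned. Closing.

>>> jog_arm --deltas '[[[0,0,0,0,0,0],[0,0,0,0,0,0],[0,0,0,0,0,0],[0,0,0,0,0,0],[0,0,0,0,0,0]]]' --jaw 0.0 --squeeze 60

```text
time_s: 5.52
tcp_pos: [0.4697, -0.3499, 0.0239]
eef_rot: [[-0.94, -0.342, -0.011], [-0.342, 0.94, -0.011], [0.014, -0.007, -1.0]]
force: [-0.2, -0.4, 0.6]
opening: 0.019
grip_force: 58.4
```

>>> jog_arm --deltas '[[[0,0,0.02,0,0,0],[0,0,0.03,0,0,0],[0,0,0.03,0,0,0],[0,0,0.03,0,0,0],[0,0,0.01,0,0,0],[0,0,0,0,0,0],[0,0,0,0,0,0]]]'

```text
time_s: 6.1
tcp_pos: [0.4698, -0.3487, 0.143]
eef_rot: [[-0.94, -0.341, -0.013], [-0.34, 0.94, -0.012], [0.016, -0.007, -1.0]]
force: [0.1, -0.2, -1.2]
opening: 0.0192
grip_force: 58.6
```

```bash
python3 - <<'E'
from h import *
import pickle
c=grab('wrist');o=env.get_obs();R=np.array(o['eef_rot']);p=np.array(o['tcp_pos'])
print(p,R,o['force'])
pickle.dump((c,o),open('w5.pkl','wb'))
x,y=245,265
cv2.imwrite('pics/w5.png',np.clip(cv2.resize(c['pixels'][170:350,145:345,::-1],None,fx=3,fy=3,interpolation=2)*1.6,0,255).astype('uint8'))
E
```

```text
[ 0.46921928 -0.34826113  0.14200026] [[-0.94008963 -0.34060345 -0.01485844]
 [-0.3404759   0.94019482 -0.01048123]
 [ 0.01753977 -0.00479435 -0.99983467]] [ 0.0740527  -0.3024012  -0.73868785]
```

View pics/w5.png

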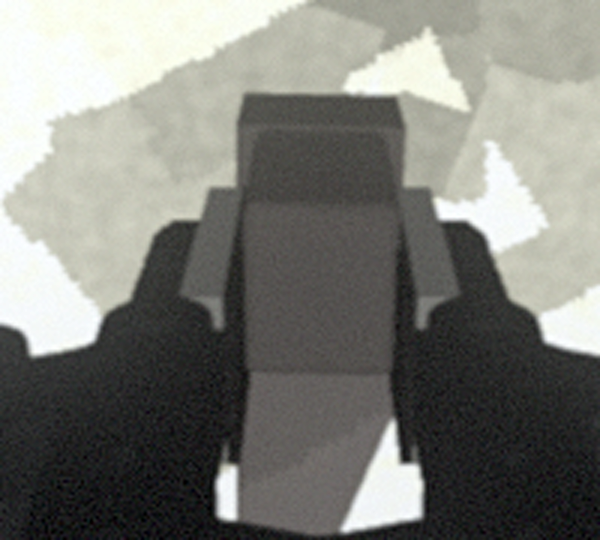

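The wedge is held straight, with its grip top at crop corners (245,202) to (393,373). Computing its offset in the tool frame and the approach target.

```bash
python3 - <<'E'
from h import *
import pickle
c,o=pickle.load(open('w5.pkl','rb'));R=np.array(o['eef_rot']);p=np.array(o['tcp_pos'])
g=np.array([ray(c,145+u/3,170+v/3,p[2]+.0263) for u,v in ((245,202),(398,204),(393,373),(248,373))])
T=(g-p)@R;print((T*1e3).round(1))
off=T.mean(0); print('grip centre in tool',off)
d=g[2]+g[3]-g[0]-g[1];print('wedge yaw',np.degrees(np.arctan2(d[1],d[0])),'tool yaw',np.degrees(np.arctan2(-R[1,0],-R[0,0])))
y=np.radians(-6.5);Rz=np.array([[np.cos(y),-np.sin(y)],[np.sin(y),np.cos(y)]]);O=np.array([.7303,-.0901])
for n,x,yy in (('far front',-.250,.105),('pre, thin end 10 before mouth',-.170,.105),('enter, y so flat at jaw+0.5',-.17,.1055),('home',-.089,.105)):
    gc=O+Rz@[x-.038,yy]; ax=Rz@[1,0]
    print(n,'grip',gc,'TCP target',gc+off[0]*ax, )   # tool x=-wedge x
print(-np.degrees(np.arctan2(o['eef_rot'][1][0]*-1,-o['eef_rot'][0][0]))-6.5)
E
```

```text
[[ 16.4 -10.7 -26. ]
 [ 16.2   8.3 -26.1]
 [ -7.2   8.1 -26.5]
 [ -7.3 -10.7 -26.4]]
grip centre in tool [ 0.00454625 -0.00124694 -0.02621862]
wedge yaw 19.618776611249764 tool yaw 19.90906351453097
far front grip [0.45603764 0.04682757] TCP target [0.46055466 0.04631292]
pre, thin end 10 before mouth grip [0.53552339 0.03777131] TCP target [0.54004041 0.03725666]
enter, y so flat at jaw+0.5 grip [0.53557999 0.0382681 ] TCP target [0.54009701 0.03775345]
home grip [0.61600271 0.02860185] TCP target [0.62051973 0.0280872 ]
-26.40906351453097
```

>>> jog_arm --deltas '[[[-0.001,0.033,0,0,0,-2.2],[-0.001,0.033,0,0,0,-2.2],[-0.001,0.033,0,0,0,-2.2],[-0.001,0.033,0,0,0,-2.2],[-0.001,0.033,0,0,0,-2.2],[-0.001,0.033,0,0,0,-2.2],[-0.001,0.033,0,0,0,-2.2],[-0.001,0.033,0,0,0,-2.2],[0,0.033,0,0,0,-2.2],[0,0.033,0,0,0,-2.2],[0,0.033,0,0,0,-2.2],[0,0.031,0,0,0,-2.2]]]'

```text
time_s: 7.15
tcp_pos: [0.4604, 0.0466, 0.1416]
eef_rot: [[-0.993, 0.115, -0.021], [0.115, 0.993, -0.006], [0.02, -0.008, -1.0]]
force: [0.6, 0.9, -1.9]
opening: 0.0189
grip_force: 58.6
```

>>> jog_arm --deltas '[[[0,0,-0.02,0,0,0],[0,0,-0.02,0,0,0],[0,0,0,0,0,0],[0,0,0,0,0,0]]]'

```text
time_s: 7.48
tcp_pos: [0.4603, 0.0449, 0.1017]
eef_rot: [[-0.993, 0.113, -0.023], [0.113, 0.994, -0.006], [0.022, -0.009, -1.0]]
force: [0.5, 0.5, 0.4]
opening: 0.0189
grip_force: 58.8
```

>>> jog_arm --deltas '[[[0,0.001,-0.02,0,-0.5,0],[0,0.001,-0.02,0,0,0],[0,0,-0.008,0,0,0],[0,0,0,0,0,0],[0.015,-0.0017,0,0,0,0],[0.015,-0.0017,0,0,0,0],[0.015,-0.0017,0,0,0,0],[0.015,-0.0017,0,0,0,0],[0.01,-0.0012,0,0,0,0],[0,0,0,0,0,0],[0,0,0,0,0,0]]]'

```text
time_s: 8.4
tcp_pos: [0.5323, 0.0388, 0.0562]
eef_rot: [[-0.993, 0.114, -0.008], [0.114, 0.994, -0.006], [0.007, -0.006, -1.0]]
force: [-0.7, -0.1, -1.2]
opening: 0.019
grip_force: 58.8
```

>>> jog_arm --deltas '[[[0,0,-0.004,0,0.3,0],[0,0,-0.003,0,0,0],[0,0,0,0,0,0],[0,0,0,0,0,0]]]'

```text
time_s: 8.73
tcp_pos: [0.5314, 0.039, 0.0484]
eef_rot: [[-0.994, 0.113, -0.014], [0.113, 0.994, -0.006], [0.014, -0.007, -1.0]]
force: [-0.8, -0.6, -0.5]
opening: 0.0189
grip_force: 58.8
```

```bash
python3 - <<'E'
from h import *
a=grab('scene');b=grab('top');o=env.get_obs();print(o['tcp_pos'],o['force'])
y=np.radians(-6.5);Rz=np.array([[np.cos(y),-np.sin(y)],[np.sin(y),np.cos(y)]]);O=np.array([.7303,-.0901])
u=proj(a,np.r_[O+Rz@[-.11,.105],.03])[0].astype(int);v=proj(b,np.r_[O+Rz@[-.11,.105],.03])[0].astype(int);print(u,v)
f=lambda c,u:cv2.resize(np.clip(c['pixels'][u[1]-40:u[1]+40,u[0]-50:u[0]+50,::-1]*1.6,0,255).astype('uint8'),(375,300),interpolation=2)
cv2.imwrite('pics/chk.png',np.hstack([f(a,u),f(b,v)]))
E
```

```text
[0.53186238 0.03906162 0.04873495] [ 0.03235135 -0.05922045 -0.83199818]
[251 217] [239 184]
```

View pics/chk.png

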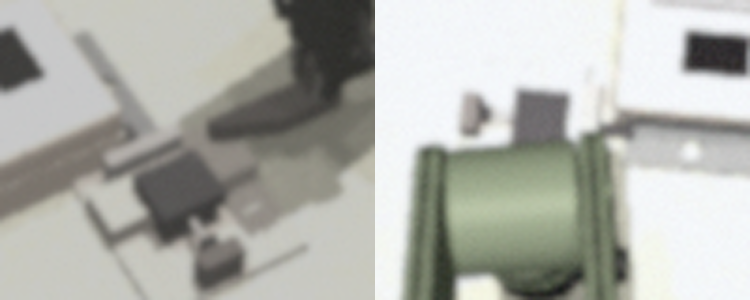

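The check picture shows the wedge tip at crop (210,130), in front of the gap. The fixed jaw is the bright block at (105..180,130..170) and the dark bolt is at (180,185). Checking numerically that they line up.

```bash
python3 - <<'E'
from h import *
import pickle
a=pickle.load(open('scene.pkl','rb'))
y=np.radians(-6.5);Rz=np.array([[np.cos(y),-np.sin(y)],[np.sin(y),np.cos(y)]]);O=np.array([.7303,-.0901])
P=lambda x,yy,z:((proj(a,np.r_[O+Rz@[x,yy],z])[0]-[201,177])*3.75).round(0)
D=lambda u,v,z:((Rz.T@(ray(a,201+u/3.75,177+v/3.75,z)[:2]-O))*1e3).round(1)
o=env.get_obs();g=Rz.T@(np.array(o['tcp_pos'])[:2]-O)-[.0045,0];print('grip dock',g)
for n,q in {'tip':(g[0]+.088,g[1]-.009,.042),'fix front top':(-.11,.092,.041),'fix back top':(-.05,.092,.041),'bolt front':(-.11,.106,.041),'bolt back':(-.06,.106,.041),'deck front':(-.15,.092,.024),'deck front R':(-.15,.130,.024),'deckback':(-.03,.13,.024)}.items(): print(n,P(*q))
print('obs tip',D(210,130,.036), 'fix top corner',D(180,137,.041))
E
```

```text
grip dock [-0.21628354  0.10586757]
tip [207. 125.]
fix front top [181. 131.]
fix back top [107. 165.]
bolt front [191. 144.]
bolt back [130. 173.]
deck front [228. 123.]
deck front R [256. 160.]
deckback [109. 230.]
obs tip [-130.4   98.4] fix top corner [-106.4   96.3]
```

>>> jog_arm --deltas '[[[0,0.0015,0,0,0,0],[0.008,-0.0009,0,0,0,0],[0.008,-0.0009,0,0,0,0],[0.008,-0.0009,0,0,0,0],[0.007,-0.0008,0,0,0,0],[0,0,0,0,0,0],[0,0,0,0,0,0]]]'

```text
time_s: 9.42
tcp_pos: [0.5636, 0.0369, 0.0486]
eef_rot: [[-0.993, 0.113, -0.013], [0.113, 0.994, -0.006], [0.013, -0.007, -1.0]]
force: [-0.7, 0.8, -0.5]
opening: 0.0192
grip_force: 58.8
```

```bash
cat > dk.py <<'E'
from h import *
y=np.radians(-6.5);Rz=np.array([[np.cos(y),-np.sin(y)],[np.sin(y),np.cos(y)]]);O=np.array([.7303,-.0901])
def st():
    o=env.get_obs();p=np.array(o['tcp_pos']);R=np.array(o['eef_rot'])
    print('dock TCP',(Rz.T@(p[:2]-O)*1e3).round(1),p[2].round(4),'F dock',(Rz.T@np.array(o['force'])[:2]).round(1),round(o['force'][2],1),'yaw',np.degrees(np.arctan2(-R[1,0],-R[0,0])).round(2),'row3',R[2].round(3),o['opening'],o['time_s'])
E
python3 -c "
from dk import *
st()"
```

```text
dock TCP [-180.   107.3] 0.0486 F dock [-0.8  0.7] -0.5 yaw -6.51 row3 [ 0.013 -0.007 -1.   ] 0.019160511042381756 9.4167
```

>>> jog_arm --deltas '[[[0.006,-0.0013,0,0,0,0],[0.006,-0.0013,0,0,0,0],[0.006,-0.0011,0,0,0,0],[0.006,-0.001,0,0,0,0],[0.006,-0.0008,0,0,0,0],[0,0,0,0,0,0]]]'

```text
time_s: 9.92
tcp_pos: [0.5891, 0.0328, 0.0483]
eef_rot: [[-0.993, 0.113, -0.024], [0.113, 0.994, -0.004], [0.023, -0.006, -1.0]]
force: [-9.4, 5.7, 4.9]
opening: 0.0191
grip_force: 59.1
```

```bash
python3 -c "
from dk import *
st()"
```

```text
dock TCP [-154.2  106.1] 0.0483 F dock [-10.    4.6] 4.9 yaw -6.48 row3 [ 0.023 -0.006 -1.   ] 0.019118056090992968 9.9167
```

>>> jog_arm --deltas '[[[0.005,0,0.0005,0,0,0],[0.005,-0.0001,0,0,0,0],[0.005,-0.0003,0,0,0,0],[0.005,-0.0005,0,0,0,0],[0,0,0,0,0,0]]]'

```text
time_s: 10.33
tcp_pos: [0.6106, 0.0305, 0.0486]
eef_rot: [[-0.993, 0.112, -0.02], [0.112, 0.994, -0.006], [0.02, -0.008, -1.0]]
force: [-6.2, 1.3, 0.0]
opening: 0.0187
grip_force: 58.6
```

```bash
python3 -c "
from dk import *
st()"
```

```text
dock TCP [-132.6  106.3] 0.0486 F dock [-6.3  0.6] 0.0 yaw -6.45 row3 [ 0.02  -0.008 -1.   ] 0.018726139491156323 10.3333
```

>>> jog_arm --deltas '[[[0.004,-0.0004,0,0,0,0],[0.004,-0.0005,0,0,0,0],[0.003,-0.0003,0,0,0,0],[0,0,0,0,0,0],[0,0,0,0,0,0]]]'

```text
time_s: 10.75
tcp_pos: [0.6219, 0.0291, 0.0484]
eef_rot: [[-0.993, 0.112, -0.019], [0.112, 0.994, -0.006], [0.018, -0.008, -1.0]]
force: [-5.4, -0.3, -0.0]
opening: 0.0193
grip_force: 58.7
```

```bash
python3 -c "
from dk import *
st()"
```

```text
dock TCP [-121.2  106.1] 0.0484 F dock [-5.3 -0.9] -0.0 yaw -6.46 row3 [ 0.018 -0.008 -1.   ] 0.01927193727569197 10.75
```

>>> jog_arm --deltas '[[[0,0,0,0,0,0],[0,0,0,0,0,0],[0,0,0,0,0,0],[0,0,0.01,0,0,0],[0,0,0.02,0,0,0],[0,0,0.03,0,0,0],[0,0,0.035,0,0,0],[-0.02,0.01,0.035,0,0,0],[-0.03,0.02,0.035,0,0,0],[-0.03,0.03,0.02,0,0,0],[-0.03,0.03,0,0,0,0],[-0.03,0.03,0,0,0,0]]]' --jaw 0.04

```text
time_s: 11.75
tcp_pos: [0.4937, 0.1425, 0.2289]
eef_rot: [[-0.993, 0.115, -0.007], [0.115, 0.993, -0.004], [0.007, -0.005, -1.0]]
force: [0.7, 1.3, -0.4]
opening: 0.04
grip_force: 0.0
```

>>> jog_arm --deltas '[[[-0.02,0.03,0,0,0,0],[-0.02,0.03,0,0,0,0],[-0.01,0.03,0,0,0,0],[0,0,0,0,0,0],[0,0,0,0,0,0]]]' --jaw 0.04

```text
time_s: 12.17
tcp_pos: [0.4436, 0.2328, 0.2272]
eef_rot: [[-0.994, 0.11, -0.011], [0.11, 0.994, -0.005], [0.01, -0.006, -1.0]]
force: [0.6, 0.2, -0.2]
opening: 0.0398
grip_force: 0.0
```

```bash
python3 - <<'E'
from dk import *
import pickle
st()
a=grab('scene');b=grab('wrist');a0=pickle.load(open('scene.pkl','rb'));pickle.dump(b,open('w6.pkl','wb'));pickle.dump(a,open('s6.pkl','wb'))
# dark bolt box: before/after, in scene
for c in (a0,a):
    p=c['pixels'].astype(int); m=((p.sum(2)<190)).astype('uint8'); m[:, :215]=0; m[:205]=0; m[255:]=0; m[:,290:]=0
    n,l,s,ce=cv2.connectedComponentsWithStats(m)
    for i in range(1,n):
        if s[i,4]>40: print(s[i],ce[i].round(1),(Rz.T@(ray(c,*ce[i],.04)[:2]-O)*1e3).round(1))
for x,yy,z in ((-.0,0,0),(-.089,.105,.042),(-.127,.105,.074)): print(proj(b,np.r_[O+Rz@[x,yy],z]))
E
```

```text
dock TCP [-321.5  288.4] 0.2272 F dock [0.5 0.3] -0.2 yaw -6.31 row3 [ 0.01  -0.006 -1.   ] 0.03983674080437441 12.1667
[236 218  26  24 377] [248.2 229.2] [-78.9 138.2]
[253 244  13  10  80] [259.  248.8] [-72.1 201.8]
[228 208  35  37 590] [250.4 227.8] [-86.3 137.1]
[253 245  12   9  67] [258.7 249.1] [-71.2 202.2]
[[ 38.70844124 399.66597497]]
[[ 94.96611295 368.18809897]]
[[ 76.87997156 360.66640262]]
```

```bash
python3 - <<'E'
from dk import *
import pickle
for f in ('scene.pkl','s6.pkl'):
    c=pickle.load(open(f,'rb'));g=cv2.cvtColor(c['pixels'],cv2.COLOR_RGB2GRAY).astype(np.float32)
    for x in (-.07,-.085,-.127):
        ys=np.arange(.08,.185,.003);q=np.array([proj(c,np.r_[O+Rz@[x,t],.041])[0] for t in ys],np.float32)
        v=cv2.remap(g,q[:,0:1],q[:,1:2],cv2.INTER_LINEAR).ravel().astype(int);print(f,x,list(v))
E
```

```text
scene.pkl -0.07 [np.int64(77), np.int64(90), np.int64(97), np.int64(95), np.int64(83), np.int64(67), np.int64(59), np.int64(60), np.int64(69), np.int64(66), np.int64(57), np.int64(51), np.int64(49), np.int64(49), np.int64(49), np.int64(50), np.int64(49), np.int64(50), np.int64(50), np.int64(49), np.int64(48), np.int64(49), np.int64(48), np.int64(45), np.int64(40), np.int64(37), np.int64(36), np.int64(38), np.int64(45), np.int64(56), np.int64(71), np.int64(80), np.int64(79), np.int64(69), np.int64(62)]
scene.pkl -0.085 [np.int64(91), np.int64(96), np.int64(99), np.int64(97), np.int64(87), np.int64(71), np.int64(61), np.int64(63), np.int64(72), np.int64(71), np.int64(61), np.int64(53), np.int64(51), np.int64(49), np.int64(50), np.int64(50), np.int64(50), np.int64(50), np.int64(50), np.int64(50), np.int64(50), np.int64(50), np.int64(49), np.int64(46), np.int64(41), np.int64(38), np.int64(38), np.int64(40), np.int64(45), np.int64(60), np.int64(82), np.int64(92), np.int64(91), np.int64(90), np.int64(88)]
scene.pkl -0.127 [np.int64(113), np.int64(112), np.int64(112), np.int64(113), np.int6
[... 1284 characters left out ...]
 np.int64(52), np.int64(52), np.int64(52), np.int64(53), np.int64(51), np.int64(49), np.int64(44), np.int64(40), np.int64(39), np.int64(39), np.int64(43), np.int64(56), np.int64(70)]
s6.pkl -0.127 [np.int64(87), np.int64(70), np.int64(61), np.int64(53), np.int64(50), np.int64(48), np.int64(45), np.int64(44), np.int64(44), np.int64(43), np.int64(44), np.int64(48), np.int64(50), np.int64(49), np.int64(47), np.int64(51), np.int64(70), np.int64(92), np.int64(106), np.int64(109), np.int64(100), np.int64(82), np.int64(72), np.int64(78), np.int64(96), np.int64(111), np.int64(117), np.int64(118), np.int64(118), np.int64(117), np.int64(117), np.int64(118), np.int64(118), np.int64(118), np.int64(118)]
```

The bolt's far edge moved about 12 mm in +y, so the wedge holds it open. Now the puller pose, from the c1 pixels.

```bash
python3 - <<'E'
from h import *
import pickle
a=pickle.load(open('w1.pkl','rb'));q=lambda u,v,z:ray(a,180+u/5,175+v/5,z)[:2]
e1,e2=q(228,160,.048),q(298,490,.048);d=e2-e1;yaw=np.arctan2(d[1],d[0]);print('bar edge yaw',np.degrees(yaw),e1,e2)
f1,f2=q(110,147,.034),q(310,121,.034);d=f2-f1;print('foot yaw',np.degrees(np.arctan2(-d[0],d[1])),np.linalg.norm(d),f1,f2)
end=q(275,507,.048);foot=(f1+f2)/2
print('end',end,'foot mid(-49)',foot,np.linalg.norm(end-foot))
d=end-foot;yw=np.arctan2(d[1],d[0]);print('yaw',np.degrees(yw));ax=d/np.linalg.norm(d)
print('origin',end-.052*ax,foot+.049*ax,'tip',foot+.094*ax)
E
```

```text
bar edge yaw -3.9952283846133083 [0.43162585 0.32777879] [0.52195849 0.32146968]
foot yaw -6.590567158433012 0.050898460239364715 [0.42501424 0.29767215] [0.43085604 0.34823426]
end [0.52519685 0.31446515] foot mid(-49) [0.42793514 0.3229532 ] 0.09763138730149858
yaw -4.9875821108442135
origin [0.47339374 0.31898602] [0.4767496  0.31869315] tip [0.52157921 0.31478086]
```

>>> jog_arm --deltas '[[[0,0.03,0.01,0,0,0],[0,0.03,0.01,0,0,0],[0,0.02,0.0,0,0,0],[-0.01,0,0,0,0,0],[0,0,0,0,0,0],[0,0,0,0,0,0]]]'

```text
time_s: 12.77
tcp_pos: [0.4338, 0.3102, 0.2459]
eef_rot: [[-0.993, 0.114, -0.013], [0.114, 0.993, -0.007], [0.013, -0.008, -1.0]]
force: [0.7, -0.2, -0.1]
opening: 0.0402
grip_force: 0.0
```

```bash
python3 - <<'E'
from dk import *
import pickle
st();c=grab('wrist');pickle.dump(c,open('w7.pkl','wb'))
g=cv2.cvtColor(c['pixels'],cv2.COLOR_RGB2GRAY).astype(np.float32)
y5=np.radians(-5);A=np.array([np.cos(y5),np.sin(y5)]);N=np.array([-A[1],A[0]]);o=np.array([.475,.319])
def prof(pts):
    q=np.array([proj(c,p)[0] for p in pts],np.float32);return cv2.remap(g,q[:,:1].copy(),q[:,1:].copy(),1).ravel().astype(int).tolist()
ys=np.arange(-15,16)
for x in (-.03,-.015,0,.015,.03,.045): print(x,prof([np.r_[o+A*x+N*t*1e-3,.048] for t in ys]))
print('along',prof([np.r_[o+A*t*1e-3,.048] for t in range(40,70)]))
print('along foot, y=-18',prof([np.r_[o+A*t*1e-3-N*.018,.034] for t in range(-65,-30)]))
print('along foot, y=18',prof([np.r_[o+A*t*1e-3+N*.018,.034] for t in range(-65,-30)]))
print('foot ends',prof([np.r_[o-A*.045+N*t*1e-3,.034] for t in range(-35,36)]))
E
```

```text
dock TCP [-339.9  364.1] 0.2459 F dock [ 0.7 -0.1] -0.1 yaw -6.55 row3 [ 0.013 -0.008 -1.   ] 0.04018609105010758 12.7667
-0.03 [108, 104, 100, 98, 99, 99, 98, 92, 92, 99, 100, 101, 109, 120, 123, 125, 134, 135, 129, 122, 124, 133, 138, 135, 132, 133, 136, 137, 138, 136, 138]
-0.015 [109, 108, 106, 104, 99, 97, 98, 96, 94, 96, 99, 101, 101, 100, 97, 97, 99, 99, 98, 96, 92, 95, 95, 92, 97, 98, 104, 112, 113, 110, 110]
0 [106, 106, 107, 104, 101, 99, 99, 99, 94, 94, 98, 97, 97, 98, 99, 97, 97, 97, 96, 95, 92, 92, 95, 96, 93, 92, 98, 103, 106, 107, 107]
0.015 [108, 109, 109, 107, 104, 100, 102, 99, 93, 90, 95, 96, 97, 99, 96, 95, 95, 97, 97, 96, 95, 94, 94, 94, 93, 95, 95, 101, 106, 106, 105]
0.03 [109, 107, 105, 104, 101, 101, 101, 101, 99, 92, 89, 95, 97, 97, 99, 96, 93, 95, 95, 96, 93, 95, 105, 111, 112, 111, 110, 109, 109, 107, 110]
0.045 [104, 104, 105, 106, 106, 105, 105, 104, 105, 101, 94, 91, 95, 97, 97, 96, 93, 96, 97, 96, 93, 92, 96, 105, 110, 110, 107, 106, 106, 106, 104]
along [96, 95, 95, 94, 95, 96, 95, 95, 96, 96, 95, 98, 105, 107, 107, 108, 107, 107, 109, 108, 108, 108, 108, 108, 108, 107, 105, 105, 106, 106]
along foot, y=-18 [138, 137, 136, 137, 137, 136, 133, 127, 126, 126, 130, 126, 99, 74, 65, 65, 77, 109, 126, 119, 106, 98, 94, 91, 92, 95, 98, 98, 98, 101, 104, 108, 110, 109, 109]
along foot, y=18 [139, 138, 138, 138, 138, 136, 136, 135, 136, 136, 128, 99, 71, 68, 64, 79, 114, 129, 132, 131, 131, 130, 127, 124, 127, 135, 138, 138, 138, 138, 137, 137, 137, 138, 138]
foot ends [97, 98, 98, 100, 102, 100, 96, 89, 90, 92, 93, 91, 92, 93, 91, 91, 95, 106, 119, 129, 133, 131, 131, 133, 132, 128, 117, 110, 121, 129, 131, 132, 133, 132, 130, 130, 130, 130, 127, 116, 110, 121, 130, 132, 131, 129, 130, 130, 131, 131, 130, 130, 131, 131, 132, 136, 138, 136, 134, 133, 137, 139, 138, 138, 138, 138, 138, 139, 137, 138, 137]
```

>>> jog_arm --deltas '[[[0.02,0.004,-0.02,0.4,-0.75,1.5],[0.02,0.004,-0.03,0,0,1.6],[0.0012,0.0004,-0.03,0,0,0],[0,0,-0.03,0,0,0],[0,0,-0.03,0,0,0],[0,0,-0.03,0,0,0],[0,0,-0.01,0,0,0],[0,0,0,0,0,0],[0,0,0,0,0,0]]]'

```text
time_s: 13.57
tcp_pos: [0.4757, 0.3196, 0.0667]
eef_rot: [[-0.998, 0.06, 0.001], [0.06, 0.998, 0.001], [-0.001, 0.001, -1.0]]
force: [0.2, 1.2, 0.6]
opening: 0.0397
grip_force: 0.0
```

```bash
python3 -c "
from dk import *
st();print(env.get_obs()['tcp_pos'])"
```

```text
dock TCP [-299.3  378.2] 0.0667 F dock [0.1 1.2] 0.6 yaw -3.45 row3 [-0.001  0.001 -1.   ] 0.03966222788547764 13.5667
[0.4757116  0.31957291 0.06666478]
```

>>> jog_arm --deltas '[[[-0.0007,-0.001,-0.02,0,0,0],[0,0,-0.015,0,0,0],[0,0,-0.0095,0,0,0],[0,0,0,0,0,0],[0,0,0,0,0,0]]]'

```text
time_s: 13.98
tcp_pos: [0.475, 0.3193, 0.0227]
eef_rot: [[-0.998, 0.059, 0.002], [0.059, 0.998, 0.002], [-0.002, 0.002, -1.0]]
force: [0.2, 0.5, 0.4]
opening: 0.04
grip_force: 0.0
```

>>> jog_arm --deltas '[[[0,0,0,0,0,0],[0,0,0,0,0,0],[0,0,0,0,0,0],[0,0,0,0,0,0],[0,0,0,0,0,0],[0,0,0,0,0,0]]]' --jaw 0.0 --squeeze 80

```text
time_s: 14.48
tcp_pos: [0.4751, 0.3194, 0.0229]
eef_rot: [[-0.998, 0.059, 0.002], [0.059, 0.998, 0.002], [-0.002, 0.003, -1.0]]
force: [-0.6, -0.7, 6.3]
opening: 0.0105
grip_force: 78.3
```

>>> jog_arm --deltas '[[[0,0,0.02,0,0,0],[0,0,0.03,0,0,0],[0,0,0.03,0,0,0],[0,-0.03,0,0,0,-1],[0,-0.03,0,0,0,-1],[0,-0.03,0,0,0,-1.1],[0,-0.03,0,0,0,0],[0,-0.03,0,0,0,0],[0,-0.03,0,0,0,0],[0,-0.03,0,0,0,0],[0,-0.03,0,0,0,0],[0,-0.03,0,0,0,0]]]'

```text
time_s: 15.48
tcp_pos: [0.4737, 0.0476, 0.1015]
eef_rot: [[-0.994, 0.113, -0.0], [0.113, 0.994, 0.001], [0.0, 0.001, -1.0]]
force: [0.2, -0.5, -1.5]
opening: 0.0105
grip_force: 78.5
```

>>> jog_arm --deltas '[[[0.01,-0.03,0,0,0,0],[0.02,-0.03,0,0,0,0],[0.02,-0.03,0,0,0,0],[0.016,-0.027,0,0,0,0],[0,0,0,0,0,0],[0,0,0,0,0,0]]]'

```text
time_s: 15.98
tcp_pos: [0.5404, -0.0693, 0.1011]
eef_rot: [[-0.993, 0.116, -0.001], [0.116, 0.993, 0.001], [0.001, 0.001, -1.0]]
force: [-1.1, 0.8, -2.7]
opening: 0.0104
grip_force: 78.6
```

```bash
python3 - <<'E'
from dk import *
import pickle
st();c=grab('wrist');pickle.dump(c,open('w8.pkl','wb'));s=grab('scene');pickle.dump(s,open('s8.pkl','wb'))
g=cv2.cvtColor(c['pixels'],cv2.COLOR_RGB2GRAY).astype(np.float32)
P=lambda x,y,z:proj(c,np.r_[O+Rz@[x,y],z])[0]
print('hole px',P(-.093,0,.008),'wedge grip',P(-.127,.105,.074))
def prof(pts):
    q=np.array([P(*p) for p in pts],np.float32);return cv2.remap(g,q[:,:1].copy(),q[:,1:].copy(),1).ravel().astype(int).tolist()
print('hole y',prof([(-.093,t*1e-3,.008) for t in range(-16,17)]))
print('lip front y-.03',prof([(t*1e-3,-.03,.008) for t in range(-125,-70)]))
print('lip front y.03',prof([(t*1e-3,.03,.008) for t in range(-125,-70)]))
print('lip side L',prof([(-.1,t*1e-3,.008) for t in range(-70,-45)]),'R',prof([(-.1,t*1e-3,.008) for t in range(45,70)]))
# bar in tool: bar end & edges
o=env.get_obs();R=np.array(o['eef_rot']);p=np.array(o['tcp_pos'])
A=-R[:,0];N=R[:,1]
def pr2(pts):
    q=np.array([proj(c,t)[0] for t in pts],np.float32);return cv2.remap(g,q[:,:1].copy(),q[:,1:].copy(),1).ravel().astype(int).tolist()
for x in (-.04,-.025,.025,.04): print('bar',x,pr2([p+A*x+N*t*1e-3+[0,0,.0255] for t in range(-14,15)]))
print('end',pr2([p+A*t*1e-3+[0,0,.0255] for t in range(40,65)]))
E
```

```text
dock TCP [-191.    -0.8] 0.1011 F dock [-1.2  0.7] -2.7 yaw -6.65 row3 [ 0.001  0.001 -1.   ] 0.010415614167645757 15.9833
hole px [253.53481734 313.38703902] wedge grip [434.79515319 330.41737527]
hole y [19, 19, 29, 67, 90, 92, 93, 94, 92, 94, 94, 93, 94, 93, 92, 90, 90, 90, 93, 91, 92, 91, 91, 92, 90, 70, 31, 21, 22, 16, 20, 17, 21]
lip front y-.03 [32, 30, 28, 27, 28, 24, 24, 27, 27, 27, 23, 23, 24, 23, 22, 23, 23, 23, 22, 23, 21, 21, 20, 19, 19, 20, 22, 20, 18, 15, 17, 18, 15, 16, 20, 21, 17, 19, 16, 11, 16, 16, 15, 17, 19, 19, 19, 16, 19, 19, 10, 12, 15, 14, 11]
lip front y.03 [26, 28, 27, 28, 29, 26, 21, 23, 23, 22, 22, 23, 23, 20, 22, 23, 19, 21, 20, 23, 18, 18, 20, 16, 22, 21, 22, 20, 22, 18, 21, 19, 18, 18, 19, 15, 14, 20, 14, 11, 17, 19, 19, 14, 17, 16, 18, 12, 13, 15, 15, 14, 14, 16, 14]
lip side L [31, 27, 24, 26, 30, 28, 27, 26, 27, 25, 24, 19, 26, 25, 26, 23, 23, 24, 22, 23, 23, 20, 19, 21, 20] R [21, 18, 18, 23, 21, 21, 23, 24, 23, 22, 21, 24, 21, 26, 25, 24, 23, 22, 23, 23, 24, 23, 25, 24, 26]
bar -0.04 [117, 114, 115, 114, 113, 113, 79, 82, 81, 83, 85, 83, 83, 81, 81, 82, 82, 78, 92, 91, 101, 104, 102, 96, 98, 107, 107, 106, 102]
bar -0.025 [115, 115, 113, 113, 115, 111, 79, 83, 83, 83, 85, 83, 82, 81, 82, 83, 84, 79, 111, 114, 107, 106, 104, 107, 105, 105, 120, 125, 122]
bar 0.025 [13, 11, 19, 77, 103, 100, 82, 91, 91, 92, 93, 93, 91, 90, 91, 93, 90, 80, 101, 104, 76, 17, 15, 16, 11, 14, 14, 19, 16]
bar 0.04 [10, 9, 13, 17, 13, 13, 7, 20, 15, 14, 15, 16, 12, 15, 11, 10, 18, 18, 16, 18, 13, 8, 12, 11, 8, 14, 12, 18, 12]
end [11, 13, 14, 15, 7, 10, 7, 10, 10, 14, 15, 4, 0, 0, 0, 0, 0, 0, 0, 0, 0, 0, 0, 0, 0]
```

>>> jog_arm --deltas '[[[0.015,-0.001,0,0,0,0],[0.015,-0.001,0,0,0,0],[0.013,-0.001,0,0,0,0],[0.01,-0.001,0,0,0,0],[0,0,-0.02,0,0,0],[0,0,-0.02,0,0,0],[0,0,-0.01,0,0,0],[0,0,0,0,0,0],[0,0,0,0,0,0]]]'

```text
time_s: 16.83
tcp_pos: [0.5927, -0.0715, 0.0513]
eef_rot: [[-0.994, 0.112, -0.001], [0.112, 0.994, 0.001], [0.001, 0.001, -1.0]]
force: [0.1, 0.2, -0.8]
opening: 0.0103
grip_force: 78.6
```

```bash
python3 - <<'E'
from dk import *
import pickle
st()
# scene: find where prong end appears vs the hole
s=grab('scene');pickle.dump(s,open('s9.pkl','wb'));a=pickle.load(open('scene.pkl','rb'))
P=lambda x,y,z:proj(s,np.r_[O+Rz@[x,y],z])[0]
print(P(-.093,0.0012,.008),P(-.093,.0012,.03),P(-.093,.0012,.06))
g=cv2.cvtColor(s['pixels'],cv2.COLOR_RGB2GRAY);g0=cv2.cvtColor(a['pixels'],cv2.COLOR_RGB2GRAY)
x,y=P(-.093,0.0012,.015).astype(int)
print(g[y-14:y+10,x-14:x+15]);print(g0[y-14:y+10,x-14:x+15])
E
```

```text
dock TCP [-138.8    2.9] 0.0513 F dock [0.1 0.2] -0.8 yaw -6.45 row3 [ 0.001  0.001 -1.   ] 0.010312319641787296 16.8333
[227.85035096 199.61544837] [227.62936671 194.64128379] [227.31559475 187.57854796]
[[ 98  98  98  97 100 107 116 120 119 117 114 110 103  94  86  82  79  76
   73  69  65  63  60  60  59  60  59  56  50]
 [ 99  98  99  97  97 101 111 115 111 103  96  93  85  78  76  75  73  69
   65  63  60  59  60  63  67  70  69  62  53]
 [ 99  98  98  99  97  99 102 103  96  85  77  73  68  66  69  68  66  63
   61  60  62  64  68  75  81  82  78  69  59]
 [ 99  98  99  98  98  96  95  89  81  72  66  64  61  60  63  61  61  60
   61  65  69  76  85  92  98  96  87  77  65]
 [ 99  98  98  99  98  98  94  87  76  68  65  63  61  59  58  58  58  62
   68  73  78  86  96 106 111 108  97  85  73]
 [ 99  98  98  99  98  98  97  91  82  72  66  65  65  62  58  56  58  65
   74  81  83  87  96 107 114 114 106  93  80]
 [102  99  99  99  98  98  98  95  90  78  70  68  69  65  59  57  59  67
   77  84  84  85  89  98 108 112 110  98  84]
 [106 101  98  99  98  99  98  98  94  86  77  6
[... 4214 characters left out ...]
114 114 114 114 114 114 114 114 114 114 112 105
   95  86  84  84  88  95 106 111 113 113 113]
 [114 114 114 114 114 114 114 114 114 113 114 114 114 113 114 114 113 109
  101  91  85  84  85  90 100 108 112 114 113]
 [114 114 113 115 114 114 114 114 114 114 114 114 114 114 114 113 114 113
  106  96  88  84  84  86  92 101 108 112 113]
 [114 114 114 114 114 114 114 114 114 114 113 114 114 114 114 114 114 113
  108 101  89  84  83  84  87  94 103 109 113]
 [114 114 114 114 114 113 114 114 114 114 114 114 114 114 114 113 112 109
  105  96  87  84  84  85  86  89  97 106 111]
 [114 113 114 114 113 114 114 114 114 114 114 114 113 113 112 110 105  98
   93  86  81  82  83  85  84  87  91 100 107]]
```

>>> jog_arm --deltas '[[[0.0006,-0.0018,-0.008,0,0,0],[0,0,-0.008,0,0,0],[0,0,-0.003,0,0,0],[0,0,-0.003,0,0,0],[0,0,-0.003,0,0,0],[0,0,-0.002,0,0,0],[0,0,0,0,0,0]]]'

```text
time_s: 17.47
tcp_pos: [0.5935, -0.0738, 0.0241]
eef_rot: [[-0.994, 0.113, -0.001], [0.113, 0.994, 0.001], [0.001, 0.001, -1.0]]
force: [-0.1, -1.0, -1.0]
opening: 0.0108
grip_force: 78.7
```

```bash
python3 -c "
from dk import *
st()"
```

```text
dock TCP [-137.7    0.7] 0.0241 F dock [ 0. -1.] -1.0 yaw -6.49 row3 [ 0.001  0.001 -1.   ] 0.010763538518947442 17.4667
```

>>> jog_arm --deltas '[[[-0.004,0.0005,0,0,0,0],[-0.006,0.0007,0,0,0,0],[-0.009,0.001,0,0,0,0],[-0.009,0.001,0,0,0,0],[-0.009,0.001,0,0,0,0],[-0.009,0.001,0,0,0,0],[-0.009,0.001,0,0,0,0],[-0.009,0.001,0,0,0,0],[-0.009,0.001,0,0,0,0],[-0.009,0.001,0,0,0,0],[-0.009,0.001,0,0,0,0],[0,0,0,0,0,0]]]'

```text
time_s: 18.47
tcp_pos: [0.4994, -0.0633, 0.0242]
eef_rot: [[-0.994, 0.113, -0.005], [0.113, 0.994, 0.001], [0.005, 0.001, -1.0]]
force: [-0.6, 0.0, -1.6]
opening: 0.0105
grip_force: 78.7
```

```bash
python3 -c "
from dk import *
st()"
```

```text
dock TCP [-232.4    0.5] 0.0242 F dock [-0.6 -0.1] -1.6 yaw -6.48 row3 [ 0.005  0.001 -1.   ] 0.010521662855437415 18.4667
```

>>> jog_arm --deltas '[[[-0.004,0.0005,0,0,0,0],[-0.004,0.0004,0,0,0,0],[-0.003,0.0004,0,0,0,0],[-0.002,0.0002,0,0,0,0],[0,0,0,0,0,0]]]'

```text
time_s: 18.88
tcp_pos: [0.4893, -0.0621, 0.0244]
eef_rot: [[-0.994, 0.113, -0.001], [0.113, 0.994, 0.001], [0.001, 0.001, -1.0]]
force: [1.4, -0.7, -2.4]
opening: 0.0107
grip_force: 78.6
```

```bash
python3 - <<'E'
from dk import *
import pickle
st();s=grab('scene');pickle.dump(s,open('s10.pkl','wb'));a=pickle.load(open('scene.pkl','rb'));b=grab('top');b0=pickle.load(open('top.pkl','rb'))
for n,c in (('s0',a),('s',s),('t0',b0),('t',b)):
    g=cv2.cvtColor(c['pixels'],cv2.COLOR_RGB2GRAY).astype(np.float32)
    for yy in (-.05,-.03):
        q=np.array([proj(c,np.r_[O+Rz@[x,yy],.008])[0] for x in np.arange(-.23,-.08,.005)],np.float32)
        print(n,yy,cv2.remap(g,q[:,:1].copy(),q[:,1:].copy(),1).ravel().astype(int).tolist())
E
```

```text
dock TCP [-242.6    0.5] 0.0244 F dock [ 1.5 -0.5] -2.4 yaw -6.5 row3 [ 0.001  0.001 -1.   ] 0.010689332497716596 18.8833
s0 -0.05 [114, 114, 113, 114, 114, 114, 114, 114, 114, 114, 113, 113, 113, 113, 113, 113, 113, 113, 114, 113, 113, 113, 113, 110, 98, 87, 87, 101, 112, 113, 114]
s0 -0.03 [114, 114, 113, 113, 114, 114, 114, 114, 113, 114, 114, 113, 113, 114, 113, 113, 113, 113, 113, 113, 113, 113, 113, 110, 97, 84, 84, 99, 113, 114, 113]
s -0.05 [94, 88, 88, 88, 78, 71, 71, 71, 67, 60, 50, 52, 77, 87, 72, 60, 58, 63, 80, 92, 94, 94, 97, 105, 107, 108, 108, 115, 121, 123, 123]
s -0.03 [73, 75, 75, 70, 63, 64, 63, 64, 62, 56, 48, 52, 78, 90, 72, 58, 56, 59, 78, 89, 90, 92, 92, 101, 105, 102, 102, 111, 121, 123, 123]
t0 -0.05 [145, 145, 145, 145, 145, 146, 144, 145, 145, 145, 145, 145, 145, 146, 145, 146, 145, 145, 145, 145, 146, 145, 144, 133, 117, 116, 116, 116, 113, 105, 89]
t0 -0.03 [145, 145, 145, 146, 145, 146, 144, 144, 145, 145, 145, 145, 145, 146, 145, 145, 145, 145, 146, 145, 145, 145, 145, 132, 114, 115, 116, 116, 113, 106, 94]
t -0.05 [99, 104, 110, 116, 117, 114, 111, 105, 101, 98, 94, 90, 83, 75, 68, 71, 68, 75, 84, 106, 128, 131, 131, 132, 134, 138, 139, 141, 143, 144, 138]
t -0.03 [99, 104, 109, 115, 118, 116, 112, 106, 102, 99, 94, 89, 83, 76, 68, 67, 77, 82, 88, 112, 132, 137, 137, 136, 140, 147, 150, 151, 153, 149, 145]
```

>>> jog_arm --deltas '[[[-0.002,0.0002,0,0,0,0],[-0.002,0.0002,0,0,0,0],[-0.001,0.0001,0,0,0,0],[0,0,0,0,0,0]]]'

```text
time_s: 19.32
tcp_pos: [0.4881, -0.0621, 0.0251]
eef_rot: [[-0.994, 0.113, 0.007], [0.113, 0.994, 0.0], [-0.007, 0.001, -1.0]]
force: [6.9, -1.3, -5.4]
opening: 0.0106
grip_force: 78.1
```

```bash
python3 -c "
from dk import *
st()"
```

```text
dock TCP [-243.8    0.4] 0.0251 F dock [ 7.  -0.5] -5.4 yaw -6.5 row3 [-0.007  0.001 -1.   ] 0.010621916738267621 19.3167
```

>>> jog_arm --deltas '[[[0.002,-0.0002,0,0,0,0],[0.003,-0.0003,0,0,0,0],[0,0,-0.001,0,0,0],[0,0,-0.001,0,0,0],[0,0,0,0,0,0],[0,0,0,0,0,0]]]'

```text
time_s: 19.82
tcp_pos: [0.4894, -0.0621, 0.0229]
eef_rot: [[-0.994, 0.113, -0.0], [0.113, 0.994, 0.001], [0.001, 0.001, -1.0]]
force: [-0.7, 1.3, 4.0]
opening: 0.0105
grip_force: 79.7
```

```bash
python3 -c "
from dk import *
st()"
```

```text
dock TCP [-242.5    0.6] 0.0229 F dock [-0.8  1.2] 4.0 yaw -6.49 row3 [ 0.001  0.001 -1.   ] 0.010511485195912659 19.8167
```

On the bench, level, with no horizontal load. Release.

>>> jog_arm --deltas '[[[0,0,0,0,0,0],[0,0,0,0,0,0],[0,0,0,0,0,0],[0,0,0,0,0,0],[0,0,0.01,0,0,0],[0,0,0.02,0,0,0],[0,0,0.03,0,0,0],[0,0,0.03,0,0,0],[0,0,0.03,0,0,0],[0,0,0.03,0,0,0],[0,0,0.03,0,0,0],[0,0,0,0,0,0]]]' --jaw 0.035

```text
time_s: 20.82
tcp_pos: [0.4931, -0.0627, 0.2093]
eef_rot: [[-0.994, 0.113, 0.013], [0.113, 0.994, -0.001], [-0.013, 0.001, -1.0]]
force: [0.7, -0.8, 0.3]
opening: 0.0348
grip_force: 0.0
```

>>> jog_arm --deltas '[[[-0.02,-0.03,0.01,0,0,0],[-0.02,-0.03,0.01,0,0,0],[-0.02,-0.03,0.01,0,0,0],[0,0,0,0,0,0],[0,0,0,0,0,0]]]'

```text
time_s: 21.23
tcp_pos: [0.4292, -0.1531, 0.2334]
eef_rot: [[-0.993, 0.117, 0.002], [0.117, 0.993, 0.001], [-0.002, 0.001, -1.0]]
force: [-0.4, 0.1, 0.5]
opening: 0.0352
grip_force: 0.0
```

```bash
python3 - <<'E'
from dk import *
import pickle
st();c=grab('wrist');s=grab('scene');g=cv2.cvtColor(c['pixels'],cv2.COLOR_RGB2GRAY).astype(np.float32)
def pf(c,pts):
    g=cv2.cvtColor(c['pixels'],cv2.COLOR_RGB2GRAY).astype(np.float32)
    q=np.array([proj(c,np.r_[O+Rz@[p[0],p[1]],p[2]])[0] for p in pts],np.float32);print(q[0].round(),q[-1].round(),cv2.remap(g,q[:,:1].copy(),q[:,1:].copy(),1).ravel().astype(int).tolist())
mm=1e-3
print('bar across z48');[pf(c,[(x*mm,t*mm,.048) for t in range(-16,17,1)]) for x in (-270,-242,-215)]
print('lip front edge');[pf(c,[(x*mm,y*mm,.008) for x in range(-225,-160,2)]) for y in (-40,-30,30,40)]
print('bolt scene');[pf(s,[(x,t*mm,.041) for t in range(80,185,3)]) for x in (-.07,-.127)]
E
```

```text
dock TCP [-292.   -96.7] 0.2334 F dock [-0.5  0.1] 0.5 yaw -6.69 row3 [-0.002  0.001 -1.   ] 0.03517811163948495 21.2333
bar across z48
[333. 190.] [365. 190.] [101, 104, 102, 102, 102, 97, 85, 63, 60, 79, 111, 133, 137, 137, 140, 136, 134, 133, 133, 135, 134, 131, 133, 141, 141, 141, 141, 139, 140, 140, 141, 141, 140]
[331. 217.] [363. 217.] [99, 101, 101, 99, 94, 85, 73, 61, 57, 74, 105, 128, 135, 135, 135, 135, 133, 132, 134, 133, 132, 131, 134, 137, 140, 139, 139, 141, 140, 138, 140, 140, 140]
[330. 241.] [361. 241.] [89, 70, 55, 52, 51, 54, 54, 51, 56, 79, 109, 128, 133, 133, 132, 132, 130, 130, 130, 132, 129, 119, 107, 105, 108, 107, 107, 107, 107, 106, 107, 107, 107]
lip front edge
[302. 219.] [300. 270.] [110, 110, 110, 111, 113, 111, 99, 77, 59, 57, 55, 57, 54, 55, 51, 53, 52, 47, 43, 40, 34, 33, 33, 30, 31, 31, 32, 29, 27, 31, 28, 31, 30]
[310. 219.] [308. 270.] [138, 140, 139, 140, 139, 139, 134, 94, 83, 109, 107, 102, 88, 71, 65, 56, 54, 50, 53, 56, 52, 53, 55, 54, 52, 53, 52, 52, 52, 52, 52, 50, 50]
[363. 219.] [358. 270.] [140, 140, 139, 139, 140, 139, 140, 109, 77, 108, 109, 107, 108, 108, 106, 107, 107, 106, 106, 105, 106, 107, 106, 101, 96, 81, 56, 53, 48, 50, 48, 58, 91]
[372. 219.] [367. 270.] [139, 139, 140, 140, 139, 140, 134, 102, 78, 108, 109, 110, 109, 109, 108, 108, 107, 106, 108, 108, 107, 108, 104, 95, 95, 83, 57, 51, 52, 50, 51, 56, 90]
bolt scene
[234. 215.] [254. 243.] [80, 92, 100, 99, 89, 77, 72, 70, 69, 67, 60, 52, 47, 47, 48, 50, 50, 50, 51, 50, 51, 51, 50, 50, 50, 50, 49, 46, 41, 37, 38, 41, 44, 47, 54]
[252. 206.] [273. 233.] [49, 50, 50, 49, 47, 45, 43, 40, 40, 40, 41, 45, 48, 47, 43, 48, 68, 90, 104, 107, 98, 81, 71, 76, 94, 109, 114, 116, 116, 117, 117, 116, 117, 116, 116]
```

Lip front edge is at -209 mm (100 mm out), the puller stands upright, and the bolt and wedge are unchanged.

```bash
python3 -c "
from cell import env
print(env.job_done())"
```

```text
the job is handed in; nothing more can be done
None
```

The job is handed in: the wedge is home with the bolt held open about 12 mm, the tray is out 100 mm to its end stop, and the puller stands released in the hole; I moved nothing near the bottle, jar or tip box, but took no final picture of them.

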